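# Slide the low carrier under the scan head

### The arm

A 6-joint arm with a two-finger parallel gripper is mounted at the origin on the work surface. World frame = base frame: x ahead of the robot, y to its left, z up, the work surface at z = 0. Lengths are in m, angles in degrees, forces in N, time in s.
With the tool pointing down it reaches from about 0.3 to 0.75 m from the base axis. Payload 8.5 kg.
Tool frame: the origin (TCP) lies at the very end of the fingers, on their centre line; the grasp point (between the pads) lies 19 mm behind it (robot.hold_point_z is the z of the grasp point in the tool frame, in m); z points along the fingers, x is the direction in which the jaws open and shut, and the axes are right-handed (so a half turn about z gives the same grasp; the last joint's range is limited). The gripper opens to 85 mm and grips with 20 to 120 N. Pads are 22 mm wide; open, the fingers measure 114 mm over their backs; the gripper's body (76 mm by 85 mm) begins 54 mm behind the grasp point. The pads swing forward as they close: fully open they stand 13 mm farther back than shut.
Start: joints at [-88.253, 21.807, 74.336, -0, 83.858, -12.336], TCP at [0.134, -0.533, 0.231] pointing down, gripper open.
Joint ranges: [-178.18, 178.18], [-50.72, 133.34], [12.68, 142.11], [-81.47, 261.47], [9.98, 163.14], [-165.26, 165.26]. Speed limits (degrees/s): [136.94, 136.94, 180, 180, 180, 180].

### API

Orientations are given as a 3x3 rotation matrix whose columns are the frame's x, y, z axes.
In Python, from workcell import robot, vision gives the robot as it stands. The module is installed in compiled form; this text tells all that it offers.
- The arm moves only by the tool play_rows, never from a script. Its argument "rows" is a list that holds one entry, the list of rows, each a list of 7 numbers: the finger opening in m, from 0 to 0.0854, then the shift along the tool's x, y, z in m, then the turn, a rotation vector about the tool's x, y, z in degrees. In form: [[[jaw, dx, dy, dz, wx, wy, wz], ...]]. A call has 1 to 10 rows; each row shifts and turns the commanded pose from where the row before left it, along the tool's axes as they then stand; what a row does not reach is not made up. A row lasts 1/12 s, in which the tool goes at most 41.7 mm and 7.16 degrees, less where a joint would pass 70% of its speed; a pose out of reach is approached as far as the arm can. A call is refused whole if a number of a shift passes 0.0417 or a number of a turn 7.16, either way. A call with a gripper value outside its range is refused whole. The fingers move at their own pace and stop on an object; "newtons" is the grip in N (left out, the last holds). Time passes only in rows, so rows that do not move let the fingers close. It gives the time, the measured TCP pose, the force and the opening at its end, in the units of the state.
- robot.observe(): the state, without advancing time (a new reading comes with each control period).
- vision.read_camera(name): name is "scene" or "top" or "wrist"; returns a dict with "image" (384x512x3 uint8, blue, green, red), "fx", "fy", "cx", "cy" (pixels), "k1" (the pictures are not rectified: a ray, as slopes to the right and down, at radius r is drawn at 1 + k1 r^2 times it, then the intrinsics apply), "pose" (4x4, takes a point from camera to world coordinates); the wrist camera has in their place "tool_from_camera" (4x4, takes a point from camera to tool coordinates, whose origin is the TCP and whose axes are the tool frame's). Camera axes: x right, y down, z forward; pixel columns grow to the right and rows downward; lengths in m; the calibration is good to about 2 mm. A picture is of the moment at which its call begins: read the wrist's pose just before it. There is no depth.
- robot.hand_in(): hands the job in, once; it reports no verdict.
The state is a dict: "t": time; "joint_positions": joint angles; "joint_velocities": joint speeds; "tau": joint torques, N m; "tcp_pos": TCP position; "eef_rot": TCP orientation; "contact_force": force on the tool from outside, world axes, zero at the start; "torque": the same for the moment, N m; "gripper_width": finger opening in m.
Only numpy, scipy, OpenCV 4.12 (cv2) and the standard library are available. Lean on these libraries where they do the work, as an engineer would, in place of code of your own. Each camera call takes 0.05 s, during which the arm holds its last target.

### The job

Put the low sample carrier on the stage and slide it lengthwise between the rails, under the scan head, until it is fully home: past the soft buffer and up against the firm stop hidden inside. Feel for the stop and do not ram it: never press on it with more than about 15 N. Leave the carrier there, let go, and leave the taller carrier and the other things on the bench undisturbed.

Things in the scene. Friction and masses are not known exactly. Their poses are not given: they have to be found in the camera images.
- carrier_mid (a point): centre (half-way up) of the low sample carrier, a loose flat aluminium plate 150 x 46 x 10 mm, 0.24 to 0.36 kg, with a dark slide well flush in its top and a small screw head at each end. x along its 150 mm length, z up; its two ends are alike. It lies flat on the bench; the taller carrier may lie in either of the two places
- carrier: the same low carrier; origin at the centre of its underside, 5 mm below the point
- stage: fixed scanning stage: black base plate 350 x 120 mm, top 14 mm above the bench. Origin on the bench under the middle of the tunnel's entry; x is the feed direction into the tunnel, z up. The base runs from x = -195 to +155 mm. Two rails, tops at z = 26 mm, 50 mm apart, run along x from -45 to +110 mm, centred on y = 0
- lead_in (a point): middle of the wide mouth of the rails' flared lead-ins, on the base's top: 69 mm before the tunnel entry (stage x = -69 mm). The lead-ins are as tall as the rails and narrow from about 71 mm here to 50 mm at x = -45 mm. Before this point the base is open and flat for 126 mm. Axes as the stage
- head: scan head, a fixed black bridge over the rails, x = 0 to 120 mm, 104 mm wide; origin and axes as the stage. Roof underside 15 mm above the base (no finger fits in), top at z = 55 mm; a white sensor barrel 190 mm high stands on it beyond x = 67 mm. A hidden depth stop inside is set differently each time
- tunnel_entry (a point): middle of the tunnel's entry, on the base's top. A carrier fully home has its front end 40 to 90 mm inside (tail 60 to 110 mm outside): a light sprung buffer (0.2 to 0.8 N) gives over its last 8 mm of travel, then the firm stop is met (rubber pad, 5 N per mm). Sliding the carrier takes 1 to 4 N; released, it stays put by its weight
- tall_carrier: the other carrier: same 150 x 46 mm aluminium footprint, but with a raised block on top, 30 mm tall in all, too tall for the tunnel; origin at the centre of its underside, x along its length. Bystander
- caliper: steel vernier caliper lying flat, 220 mm long, 12 mm high; origin under its middle. Bystander
- beaker: small clear glass beaker, 64 mm across, 75 mm high; origin under its centre. Bystander
- coil: copper bobbin, 56 mm across, 28 mm high; origin under its centre. Bystander
- marker: black marker pen, 140 mm long, 12 mm thick; origin under its middle. Bystander
- calculator: white pocket calculator, 140 x 72 x 14 mm; origin under its centre. Bystander
- dish: white lidded dish, 88 mm across, 17 mm high; origin under its centre. Bystander
- post: upright steel post, 25 mm across, 60 mm high; origin under its centre. Bystander
Things that resemble listed ones, but are neither listed nor needed, are in the scene too. What is shaped like the carrier but green or red is not meant.

How it is judged:
By the outcome, as a careful person would: the job done as asked, in the order asked, and still so for the second after the job is handed in, with the robot touching nothing.
It also fails if it takes over 61 s, if anything falls off the work surface, if the arm or the gripper's body presses on something with over 40 N, if the wrist force passes 120 N, or if a joint passes its speed limit or range.

## Working session

There is one attempt and no reset: what is moved stays moved. The work goes in short steps, Python scripts to look and compute and a tool call to move; the robot and the scene stay as the last step left them, time stands still between calls to the robot, and variables do not carry over. Pictures are saved under pics/ and viewed, and the job is handed in when it is done.

Besides the shell and the picture viewer there is one more tool, called as name(argument=value, ...), one argument or row to a line, values as JSON. play_rows: Moves the arm, as the interface text tells. Its arguments: {"type":"object","properties":{"rows":{"type":"array","items":{"type":"array","items":{"type":"array","items":{"type":"number"}}}},"newtons":{"type":"number"}},"required":["rows"]}

```bash
mkdir -p pics; cat > h.py <<'E'
import numpy as np, cv2
from workcell import robot, vision
def snap(name,fn):
    s=robot.observe(); c=vision.read_camera(name); im=c.pop("image"); cv2.imwrite("pics/"+fn+".png",im)
    if name=="wrist":
        T=np.eye(4);T[:3,:3]=np.array(s["eef_rot"]);T[:3,3]=s["tcp_pos"];c["pose"]=T@np.array(c["tool_from_camera"])
    c={k:np.array(v).tolist() for k,v in c.items()}
    import json; json.dump(c,open("pics/"+fn+".json","w")); return im,c
def load(fn):
    import json; return json.load(open("pics/"+fn+".json"))
def px2w(c,u,v,z):
    p=np.array([(u-c["cx"])/c["fx"],(v-c["cy"])/c["fy"]]); d=p.copy()
    for _ in range(20): d=p/(1+c["k1"]*(d@d))
    P=np.array(c["pose"]); r=P[:3,:3]@np.array([d[0],d[1],1]); o=P[:3,3]
    return o+r*(z-o[2])/r[2]
def w2px(c,X):
    P=np.array(c["pose"]); q=P[:3,:3].T@(np.array(X)-P[:3,3]); d=q[:2]/q[2]; d=d*(1+c["k1"]*(d@d))
    return d[0]*c["fx"]+c["cx"],d[1]*c["fy"]+c["cy"]
def crop(fn,u0,v0,u1,v1,out,k=4):
    im=cv2.imread("pics/"+fn+".png")[v0:v1,u0:u1]; im=cv2.resize(im,None,fx=k,fy=k,interpolation=cv2.INTER_CUBIC)
    cv2.imwrite("pics/"+out+".png",im)
E
python3 - <<'E'
from h import *
s=robot.observe(); print({k:np.round(v,3).tolist() for k,v in s.items()}, robot.hold_point_z)
for n in ["scene","top","wrist"]:
    im,c=snap(n,n+"0"); print(n,np.round(c["pose"],3).tolist(),c["fx"],c["k1"])
E
```

```text
{'t': 0.0, 'joint_positions': [-88.253, 21.843, 74.388, -0.0, 83.858, -12.336], 'joint_velocities': [-0.003, -0.036, 0.012, 0.04, 0.038, -0.084], 'tau': [-0.0, -44.846, -23.127, -0.0, 0.005, -0.0], 'tcp_pos': [0.134, -0.533, 0.231], 'eef_rot': [[0.243, -0.97, -0.0], [-0.97, -0.243, 0.002], [-0.002, -0.0, -1.0]], 'contact_force': [0.276, -0.059, 0.711], 'torque': [-0.01, -0.018, -0.012], 'gripper_width': 0.085} -0.0187
scene [[-0.556, 0.637, -0.534, 1.081], [0.831, 0.437, -0.344, 0.477], [0.014, -0.635, -0.772, 0.87], [0.0, 0.0, 0.0, 1.0]] 368.89908637024786 -0.10450034396745837
top [[-0.029, -0.987, 0.155, 0.344], [-0.999, 0.027, -0.017, 0.109], [0.013, -0.155, -0.988, 1.156], [0.0, 0.0, 0.0, 1.0]] 349.6288131081938 0.03226224157891119
wrist [[0.243, -0.934, -0.26, 0.201], [-0.97, -0.235, -0.064, -0.516], [-0.001, 0.268, -0.963, 0.373], [0.0, 0.0, 0.0, 1.0]] 338.359532244872 -0.042076888484167234
```

```bash
python3 -c "
from h import *
crop('top0',0,0,512,384,'top0b',1.5)
crop('scene0',0,0,512,384,'scene0b',1.5)"
```

```text
(no output)
```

View pics/top0b.png

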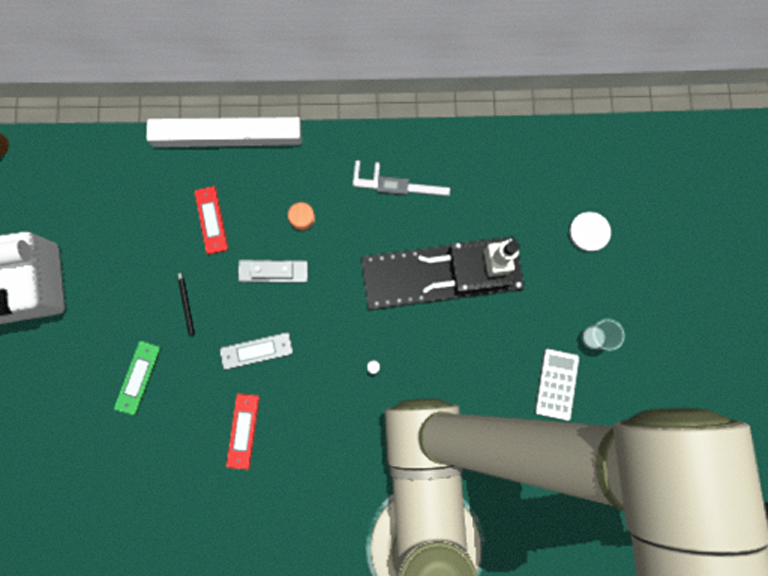

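View pics/scene0b.png

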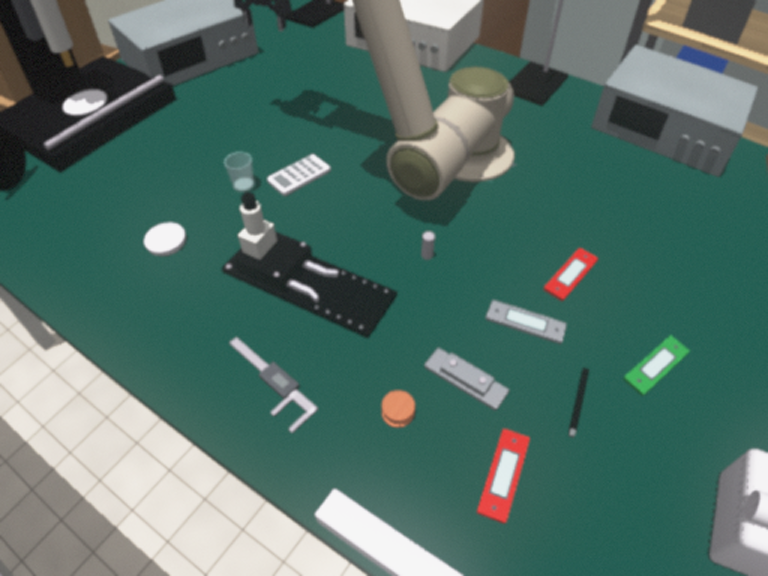

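View pics/wrist0.png

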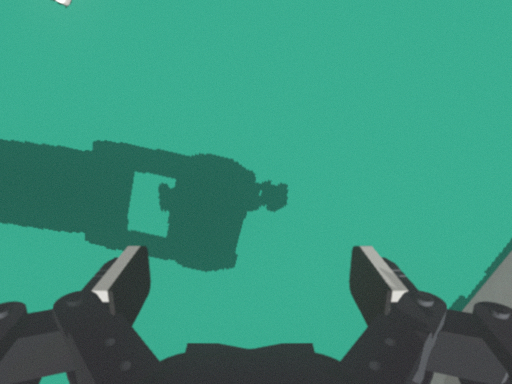

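The top view shows the low carrier near (256,351) in the enlarged picture, the tall one near (272,271), and the stage from (362,280) to (522,265) with the head on its right. I'll crop in to measure.

```bash
python3 -c "
from h import *
crop('top0',135,165,215,255,'c1',6)
crop('top0',230,145,360,215,'c2',6)"
```

```text
(no output)
```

View pics/c1.png

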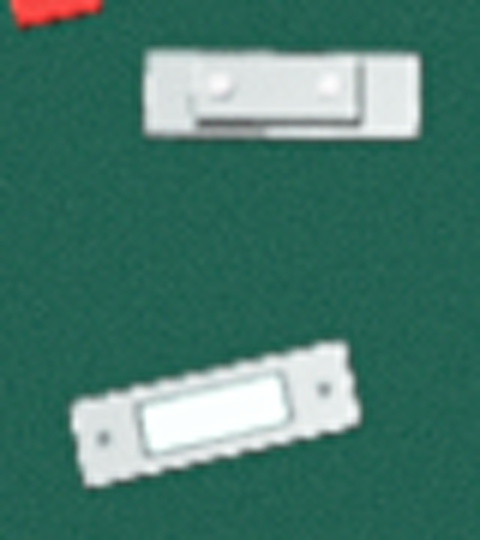

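View pics/c2.png

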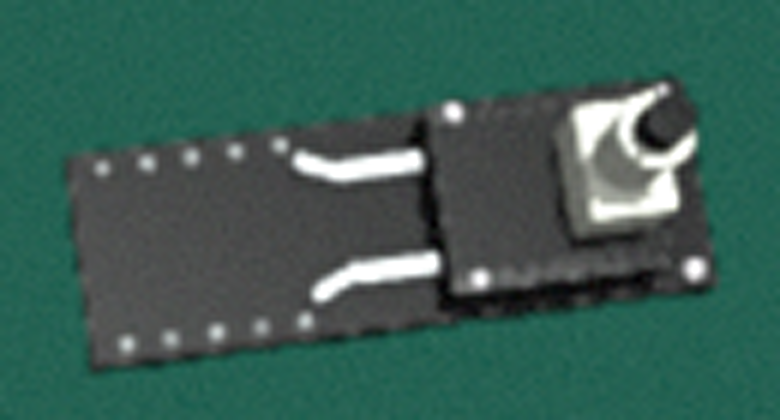

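```bash
cat > m.py <<'E'
from h import *
c=load('top0')
f1=lambda u,v,z:px2w(c,135+(u+.5)/6-.5,165+(v+.5)/6-.5,z)
f2=lambda u,v,z:px2w(c,230+(u+.5)/6-.5,145+(v+.5)/6-.5,z)
P=[f1(*p,0.010) for p in [(72,402),(347,342),(360,422),(88,487)]]
print(np.round(P,4)); m=np.mean(P,0); d=(P[1]-P[0]+P[2]-P[3]); print("carrier",m,np.degrees(np.arctan2(d[1],d[0])),np.linalg.norm(d)/2, np.linalg.norm(P[0]-P[3]))
s=[f1(*p,.010) for p in [(104,438),(324,390)]]; print("screws",s,np.mean(s,0),np.degrees(np.arctan2(*(s[1]-s[0])[[1,0]])))
T=[f1(*p,0.01) for p in [(145,50),(420,53),(419,138),(144,136)]]; print('tall',np.mean(T,0))
B=[f2(*p,.014) for p in [(67,155),(90,370),(716,292)]]; print(np.round(B,4)); d=B[2]-B[1]; print("stage len",np.linalg.norm(d),np.linalg.norm(B[0]-B[1]),np.degrees(np.arctan2(d[1],d[0])))
# rails, z .026
R=[f2(*p,.026) for p in [(342,171),(424,160),(352,274),(440,262)]]; print(np.round(R,4))
d=R[1]-R[0];e=R[3]-R[2];print(np.degrees(np.arctan2(d[1],d[0])),np.degrees(np.arctan2(e[1],e[0])), np.linalg.norm(R[0]-R[2]))
# screw rows
S=[f2(*p,.014) for p in [(102,168),(281,145),(127,344),(306,321)]];d=S[1]-S[0];e=S[3]-S[2]
print(np.round(S,4),np.degrees(np.arctan2(d[1],d[0])),np.degrees(np.arctan2(e[1],e[0])))
E
python3 m.py
```

```text
[[0.4193 0.4281 0.01  ]
 [0.4475 0.28   0.01  ]
 [0.4039 0.2731 0.01  ]
 [0.3734 0.4187 0.01  ]]
carrier [0.41101055 0.34999226 0.01      ] -78.70932117601124 0.14978918056859372 0.04676702546080476
screws [array([0.3993677 , 0.41065795, 0.01      ]), array([0.4217325, 0.2925117, 0.01     ])] [0.4105501  0.35158482 0.01      ] -79.28088194817936
tall [0.58633632 0.31533529 0.01      ]
[[ 0.614   0.1177  0.014 ]
 [ 0.4929  0.1081  0.014 ]
 [ 0.527  -0.239   0.014 ]]
stage len 0.34876998771277445 0.12155513247019321 -84.38542554902268
[[ 0.5982 -0.0339  0.026 ]
 [ 0.6032 -0.0795  0.026 ]
 [ 0.5404 -0.0368  0.026 ]
 [ 0.5458 -0.0853  0.026 ]]
-83.72758008249991 -83.67498717445942 0.05788715057790553
[[ 0.6061  0.0984  0.014 ]
 [ 0.6167 -0.002   0.014 ]
 [ 0.5067  0.0873  0.014 ]
 [ 0.5169 -0.0117  0.014 ]] -84.00426191044053 -84.1545963614566
```

```bash
cat > plan.py <<'E'
from h import *
from scipy.spatial.transform import Rotation as R
import json,sys
def down(yaw):
    a=np.radians(yaw); x=np.array([np.cos(a),np.sin(a),0]); z=np.array([0,0,-1.]); return np.column_stack([x,np.cross(z,x),z])
def plan(pos,yaw,n,jaw,dec=4,p0=None,R0=None):
    s=robot.observe(); p=np.array(s["tcp_pos"] if p0 is None else p0); Rm=np.array(s["eef_rot"] if R0 is None else R0)
    Rt=down(yaw); rows=[]; pos=np.array(pos)
    for i in range(n):
        k=n-i; t=np.round(Rm.T@(pos-p)/k,dec); w=np.round(R.from_matrix(Rm.T@Rt).as_rotvec(degrees=True)/k,2)
        rows.append([jaw]+t.tolist()+w.tolist()); p=p+Rm@t; Rm=Rm@R.from_rotvec(w,degrees=True).as_matrix()
    for i in range(0,n,10): print(json.dumps([rows[i:i+10]]).replace(" ",""))
    return p,Rm
E
python3 - <<'E'
from plan import *
plan([0.50,0.03,0.25],6,19,0.085,3)
E
```

```text
[[[0.085,-0.024,-0.026,-0.001,-0.0,0.0,-4.31],[0.085,-0.022,-0.028,-0.001,-0.0,0.0,-4.31],[0.085,-0.02,-0.029,-0.001,-0.0,0.0,-4.31],[0.085,-0.018,-0.031,-0.001,-0.0,0.0,-4.31],[0.085,-0.015,-0.032,-0.001,-0.0,0.0,-4.31],[0.085,-0.013,-0.033,-0.001,-0.0,0.0,-4.31],[0.085,-0.01,-0.034,-0.001,-0.0,0.0,-4.31],[0.085,-0.008,-0.034,-0.001,-0.0,0.0,-4.31],[0.085,-0.005,-0.035,-0.001,-0.01,0.0,-4.31],[0.085,-0.003,-0.035,-0.001,-0.01,0.0,-4.31]]]
[[[0.085,0.0,-0.035,-0.001,-0.0,0.0,-4.31],[0.085,0.003,-0.035,-0.001,-0.01,0.0,-4.31],[0.085,0.005,-0.035,-0.001,-0.0,0.0,-4.31],[0.085,0.008,-0.034,-0.001,-0.01,0.0,-4.31],[0.085,0.011,-0.034,-0.001,-0.01,0.0,-4.32],[0.085,0.013,-0.033,-0.001,-0.0,0.01,-4.31],[0.085,0.016,-0.032,-0.001,-0.01,0.0,-4.32],[0.085,0.018,-0.031,-0.001,-0.0,0.01,-4.31],[0.085,0.02,-0.029,-0.001,-0.01,0.0,-4.32]]]
```

play_rows(
  rows=[
    [[0.085,-0.024,-0.026,-0.001,0,0,-4.3],[0.085,-0.022,-0.028,-0.001,0,0,-4.3],[0.085,-0.02,-0.029,-0.001,0,0,-4.3],[0.085,-0.018,-0.031,-0.001,0,0,-4.3],[0.085,-0.015,-0.032,-0.001,0,0,-4.3],[0.085,-0.013,-0.033,-0.001,0,0,-4.3],[0.085,-0.01,-0.034,-0.001,0,0,-4.3],[0.085,-0.008,-0.034,-0.001,0,0,-4.3],[0.085,-0.005,-0.035,-0.001,0,0,-4.3],[0.085,-0.003,-0.035,-0.001,0,0,-4.3]],
  ],
)

```text
t: 0.98
tcp_pos: [0.3274, -0.2354, 0.2413]
eef_rot: [[0.841, -0.541, 0.0], [-0.541, -0.841, 0.0], [-0.0, -0.0, -1.0]]
contact_force: [0.2, -0.3, -0.2]
gripper_width: 0.085
```

play_rows(
  rows=[
    [[0.085,0,-0.035,-0.001,0,0,-4.3],[0.085,0.003,-0.035,-0.001,0,0,-4.3],[0.085,0.005,-0.035,-0.001,0,0,-4.3],[0.085,0.008,-0.034,-0.001,0,0,-4.3],[0.085,0.011,-0.034,-0.001,0,0,-4.3],[0.085,0.013,-0.033,-0.001,0,0,-4.3],[0.085,0.016,-0.032,-0.001,0,0,-4.3],[0.085,0.018,-0.031,-0.001,0,0,-4.3],[0.085,0.02,-0.029,-0.001,0,0,-4.3]],
  ],
)

```text
t: 1.73
tcp_pos: [0.5017, 0.0314, 0.2502]
eef_rot: [[0.995, 0.105, -0.0], [0.105, -0.995, 0.0], [-0.0, -0.0, -1.0]]
contact_force: [2.0, 0.2, 0.8]
gripper_width: 0.0851
```

play_rows(
  rows=[
    [[0.085,0,0,0,0,0,0],[0.085,0,0,0,0,0,0]],
  ],
)

```text
t: 1.9
tcp_pos: [0.5013, 0.0307, 0.2498]
eef_rot: [[0.995, 0.103, -0.001], [0.103, -0.995, 0.0], [-0.001, -0.0, -1.0]]
contact_force: [0.5, 0.2, 0.3]
gripper_width: 0.085
```

```bash
python3 - <<'E'
from h import *
im,c=snap("wrist","w1"); s=robot.observe(); print(s["tcp_pos"],s["eef_rot"],s["contact_force"])
crop('w1',0,0,512,384,'w1b',1.5)
E
```

```text
[0.50084917 0.02972871 0.24990831] [[ 9.94860645e-01  1.01248127e-01 -1.05505275e-03]
 [ 1.01248065e-01 -9.94861205e-01 -1.12199966e-04]
 [-1.06099109e-03  4.80128160e-06 -9.99999437e-01]] [-0.15405673 -0.55074156 -0.08187092]
```

View pics/w1b.png

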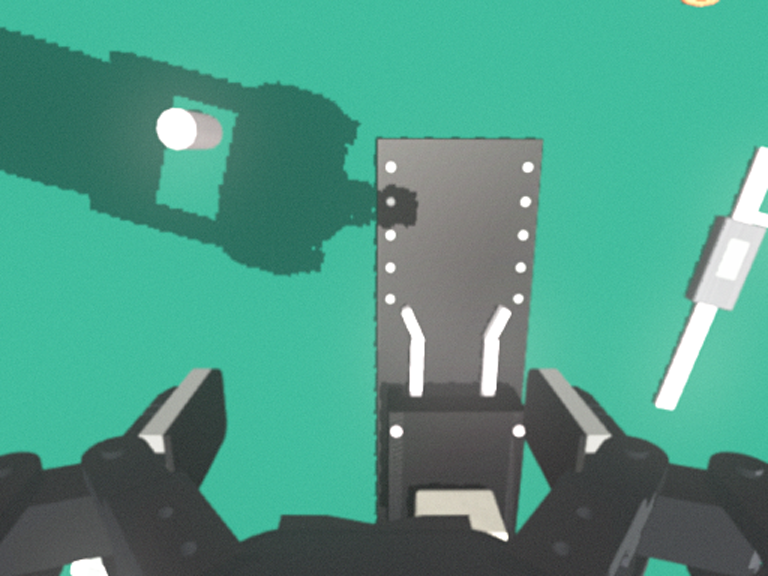

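The wrist view shows the stage base's back corners at (376,139) and (543,139), the rail bends at (418,340) and (492,340), and the rails entering the head at about y=395.

```bash
python3 - <<'E'
from h import *
c=load('w1'); f=lambda u,v,z:px2w(c,(u+.5)/1.5-.5,(v+.5)/1.5-.5,z)
B=[f(376,139,.014),f(543,139,.014)]; S=[f(391,167,.014),f(528,167,.014),f(390,299,.014),f(518,299,.014)]
R=[f(418,340,.026),f(492,340,.026),f(416,392,.026),f(489,392,.026)]
a=lambda d:np.degrees(np.arctan2(d[1],d[0]))
print(np.round(B,4),np.linalg.norm(B[0]-B[1]),a(B[1]-B[0]));print(np.round(S,4),a(S[2]-S[0]),a(S[3]-S[1]),a(S[1]-S[0]),a(S[3]-S[2]));print(np.round(R,4),a(R[2]-R[0]),a(R[3]-R[1]))
print(np.mean(S[:2],0),np.mean(S[2:],0),np.mean(R[:2],0),np.mean(R[2:],0),a(np.mean(S[2:],0)-np.mean(S[:2],0)))
E
```

```text
[[0.4954 0.106  0.014 ]
 [0.6147 0.1189 0.014 ]] 0.12005844235593498 6.159671160430928
[[ 0.5082  0.0877  0.014 ]
 [ 0.6074  0.0983  0.014 ]
 [ 0.5186 -0.0117  0.014 ]
 [ 0.6178 -0.0014  0.014 ]] -84.03721193447464 -84.05033119441924 6.1192498645530975 5.922912430631036
[[ 0.543  -0.0387  0.026 ]
 [ 0.5998 -0.0328  0.026 ]
 [ 0.547  -0.0826  0.026 ]
 [ 0.6048 -0.0768  0.026 ]] -84.75980782505957 -83.45087116239444
[0.55781126 0.09297939 0.014     ] [ 0.56819449 -0.00654192  0.014     ] [ 0.57137583 -0.03574639  0.026     ] [ 0.57591335 -0.07969063  0.026     ] -84.04378276947347
```

```bash
python3 - <<'E'
from plan import *
plan([0.411,0.350,0.22],11,10,0.085,3)
E
```

```text
[[[0.085,-0.006,-0.033,0.003,-0.0,0.01,-0.52],[0.085,-0.005,-0.033,0.003,-0.0,0.01,-0.52],[0.085,-0.005,-0.033,0.003,-0.0,0.01,-0.52],[0.085,-0.005,-0.033,0.003,-0.0,0.0,-0.52],[0.085,-0.005,-0.033,0.003,-0.0,0.01,-0.52],[0.085,-0.004,-0.033,0.003,-0.0,0.0,-0.52],[0.085,-0.004,-0.033,0.003,-0.0,0.01,-0.52],[0.085,-0.003,-0.033,0.003,-0.0,0.0,-0.52],[0.085,-0.003,-0.033,0.003,-0.0,0.01,-0.51],[0.085,-0.004,-0.033,0.003,-0.0,0.0,-0.52]]]
```

play_rows(
  rows=[
    [[0.085,-0.006,-0.033,0.003,0,0,-0.5],[0.085,-0.005,-0.033,0.003,0,0,-0.5],[0.085,-0.005,-0.033,0.003,0,0,-0.5],[0.085,-0.005,-0.033,0.003,0,0,-0.5],[0.085,-0.005,-0.033,0.003,0,0,-0.5],[0.085,-0.004,-0.033,0.003,0,0,-0.5],[0.085,-0.004,-0.033,0.003,0,0,-0.5],[0.085,-0.003,-0.033,0.003,0,0,-0.5],[0.085,-0.003,-0.033,0.003,0,0,-0.5],[0.085,-0.004,-0.033,0.003,0,0,-0.5]],
  ],
)

```text
t: 2.78
tcp_pos: [0.4112, 0.3502, 0.2203]
eef_rot: [[0.983, 0.185, 0.0], [0.185, -0.983, -0.0], [0.0, 0.0, -1.0]]
contact_force: [-0.2, 0.3, -0.0]
gripper_width: 0.0847
```

play_rows(
  rows=[
    [[0.085,0,0,0,0,0,0],[0.085,0,0,0,0,0,0]],
  ],
)

```text
t: 2.95
tcp_pos: [0.4111, 0.35, 0.2201]
eef_rot: [[0.982, 0.187, -0.001], [0.187, -0.982, -0.001], [-0.001, 0.001, -1.0]]
contact_force: [-0.5, -0.5, 0.2]
gripper_width: 0.0847
```

```bash
python3 - <<'E'
from h import *
im,c=snap("wrist","w2"); s=robot.observe(); print(s["tcp_pos"],s["eef_rot"],s["contact_force"])
crop('w2',0,0,512,384,'w2b',1.5)
E
```

```text
[0.41158214 0.34920049 0.22027827] [[ 9.82537978e-01  1.86062017e-01 -2.20354941e-04]
 [ 1.86061845e-01 -9.82537827e-01 -6.39654903e-04]
 [-3.35522546e-04  5.87485588e-04 -9.99999771e-01]] [-0.40718596 -0.78380691  0.45245881]
```

View pics/w2b.png

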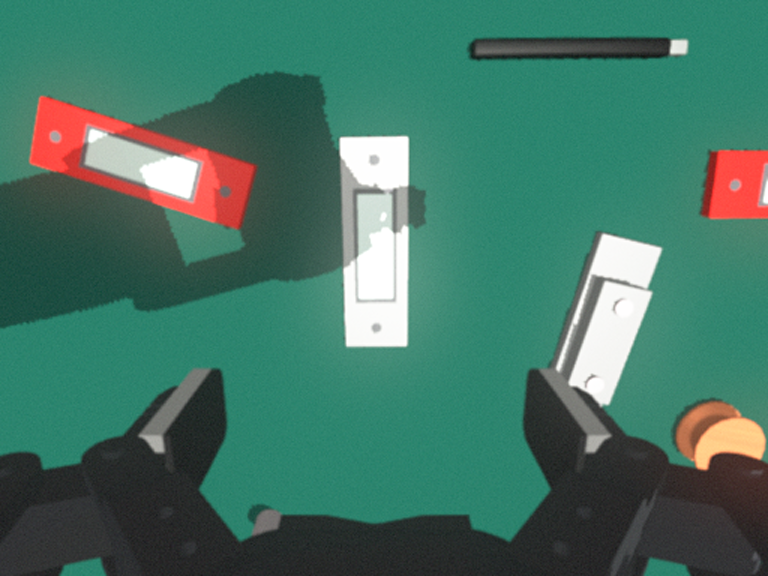

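```bash
python3 - <<'E'
from h import *
c=load('w2'); f=lambda u,v,z:px2w(c,(u+.5)/1.5-.5,(v+.5)/1.5-.5,z)
P=[f(*p,.01) for p in [(340,137),(409,137),(408,346),(346,346)]];S=[f(374,160,.01),f(376,328,.01)]
a=lambda d:np.degrees(np.arctan2(d[1],d[0]))
print(np.round(P,4),np.mean(P,0),a(P[2]-P[1]),a(P[3]-P[0]),np.linalg.norm(P[0]-P[1]),np.linalg.norm(P[1]-P[2]))
print(S,np.mean(S,0),a(S[1]-S[0]))
from plan import *
m=(np.mean(P,0)+np.mean(S,0))/2; print(m)
plan([m[0],m[1],0.03],a(S[1]-S[0])+90,6,0.085,3)
E
```

```text
[[0.3752 0.4206 0.01  ]
 [0.4204 0.4292 0.01  ]
 [0.4502 0.2831 0.01  ]
 [0.4049 0.2744 0.01  ]] [0.41263723 0.35181857 0.01      ] -78.47429078773526 -78.51371050263681 0.045997154295423 0.14916301937695708
[array([0.40023143, 0.41014188, 0.01      ]), array([0.42411195, 0.29255051, 0.01      ])] [0.41217169 0.3513462  0.01      ] -78.52045379867951
[0.41240446 0.35158238 0.01      ]
[[[0.085,0.0,-0.0,0.032,0.01,0.0,-0.13],[0.085,0.0,-0.0,0.032,0.0,0.0,-0.13],[0.085,0.0,-0.001,0.032,0.01,0.0,-0.12],[0.085,0.0,-0.0,0.031,0.0,0.01,-0.13],[0.085,0.001,-0.001,0.032,0.01,0.0,-0.12],[0.085,0.0,-0.0,0.031,0.0,0.01,-0.13]]]
```

play_rows(
  rows=[
    [[0.085,0,0,0.032,0,0,-0.1],[0.085,0,0,0.032,0,0,-0.1],[0.085,0,-0.001,0.032,0,0,-0.1],[0.085,0,0,0.031,0,0,-0.1],[0.085,0.001,-0.001,0.032,0,0,-0.1],[0.085,0,0,0.031,0,0,-0.1],[0.085,0,0,0.015,0,0,0],[0.085,0,0,0.008,0,0,0],[0.085,0,0,0.004,0,0,0],[0.085,0,0,0.002,0,0,0]],
  ],
)

```text
t: 3.83
tcp_pos: [0.4129, 0.3517, 0.0018]
eef_rot: [[0.981, 0.196, 0.001], [0.196, -0.981, 0.0], [0.001, -0.0, -1.0]]
contact_force: [-0.1, 0.0, -1.2]
gripper_width: 0.0849
```

play_rows(
  rows=[
    [[0.04,0,0,0,0,0,0],[0.04,0,0,0,0,0,0],[0.04,0,0,0,0,0,0],[0.04,0,0,0,0,0,0],[0.04,0,0,0,0,0,0],[0.04,0,0,0,0,0,0]],
  ],
  newtons=30,
)

```text
t: 4.33
tcp_pos: [0.4122, 0.3525, 0.0024]
eef_rot: [[0.98, 0.198, 0.001], [0.198, -0.98, 0.0], [0.001, -0.0, -1.0]]
contact_force: [-1.3, -1.1, 6.0]
gripper_width: 0.045
```

```bash
python3 - <<'E'
from h import *
im,c=snap("wrist","w3"); s=robot.observe(); print(s["tcp_pos"],s["eef_rot"],s["contact_force"],s["gripper_width"])
crop('w3',0,0,512,384,'w3b',1.5)
E
```

```text
[0.41221715 0.35252059 0.00243234] [[ 9.80280391e-01  1.97607487e-01  1.27914460e-03]
 [ 1.97607006e-01 -9.80281198e-01  4.93139562e-04]
 [ 1.35136947e-03 -2.30647107e-04 -9.99999060e-01]] [-0.7823282  -1.83795426  6.67035962] 0.04464339156382309
```

View pics/w3b.png

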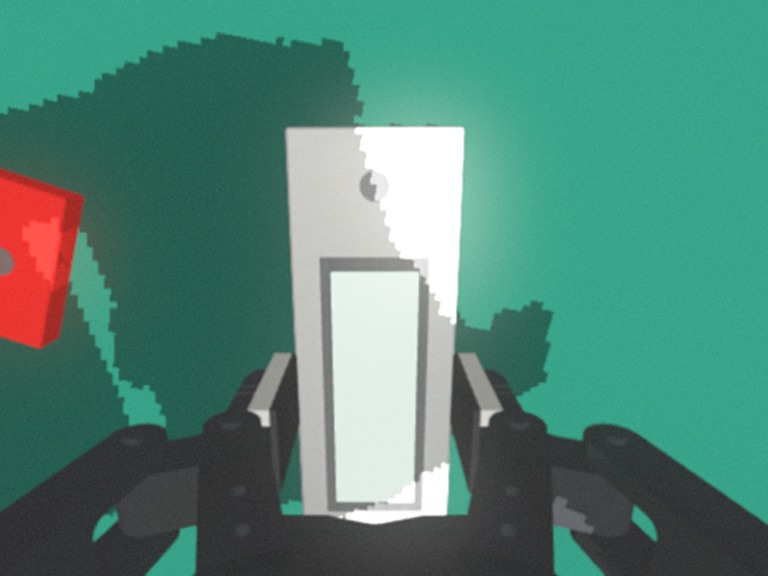

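The carrier is held between the pads: its rear end is at y≈127 in the picture, and the pads are at x≈285 and x≈470. I'll lift it and check.

play_rows(
  rows=[
    [[0.04,0,0,-0.003,0,0,0],[0.04,0,0,-0.007,0,0,0],[0.04,0,0,-0.015,0,0,0],[0.04,0,0,-0.025,0,0,0],[0.04,0,0,-0.025,0,0,0],[0.04,0,0,-0.025,0,0,0],[0.04,0,0,0,0,0,0]],
  ],
  newtons=40,
)

```text
t: 4.97
tcp_pos: [0.4137, 0.3535, 0.1063]
eef_rot: [[0.98, 0.198, 0.007], [0.198, -0.98, 0.004], [0.008, -0.002, -1.0]]
contact_force: [0.8, 0.1, -2.1]
gripper_width: 0.0442
```

```bash
python3 - <<'E'
from plan import *
im,c=snap("wrist","w4"); s=robot.observe(); print(s["tcp_pos"],s["eef_rot"],s["contact_force"],s["gripper_width"])
crop('w4',0,0,512,384,'w4b',1.5)
E0=np.array([0.5748,-0.0813,0]); a=np.radians(-84.04); f=np.array([np.cos(a),np.sin(a),0])
t=E0-0.133*f; t[2]=.1; print(t)
plan(t,5.96,12,0.04,3)
E
```

```text
[0.41283349 0.3529665  0.10376212] [[ 0.98027597  0.19758255  0.00448912]
 [ 0.19757319 -0.98028509  0.00244569]
 [ 0.00488384 -0.00151052 -0.99998693]] [ 0.23950904 -0.65510933 -3.64953308] 0.04435425921718124
[0.56099006 0.05098109 0.1       ]
[[[0.04,0.007,0.027,0.0,-0.01,-0.02,0.45],[0.04,0.007,0.027,0.0,-0.01,-0.02,0.45],[0.04,0.008,0.027,0.0,-0.01,-0.02,0.45],[0.04,0.008,0.027,0.0,-0.01,-0.02,0.45],[0.04,0.008,0.027,0.0,-0.01,-0.02,0.45],[0.04,0.008,0.027,0.001,-0.01,-0.03,0.46],[0.04,0.008,0.027,0.0,-0.01,-0.02,0.45],[0.04,0.009,0.027,0.001,-0.01,-0.03,0.46],[0.04,0.009,0.026,0.0,-0.01,-0.02,0.45],[0.04,0.009,0.026,0.001,-0.0,-0.03,0.46]]]
[[[0.04,0.009,0.027,0.0,-0.01,-0.02,0.45],[0.04,0.01,0.026,0.001,-0.0,-0.03,0.46]]]
```

View pics/w4b.png

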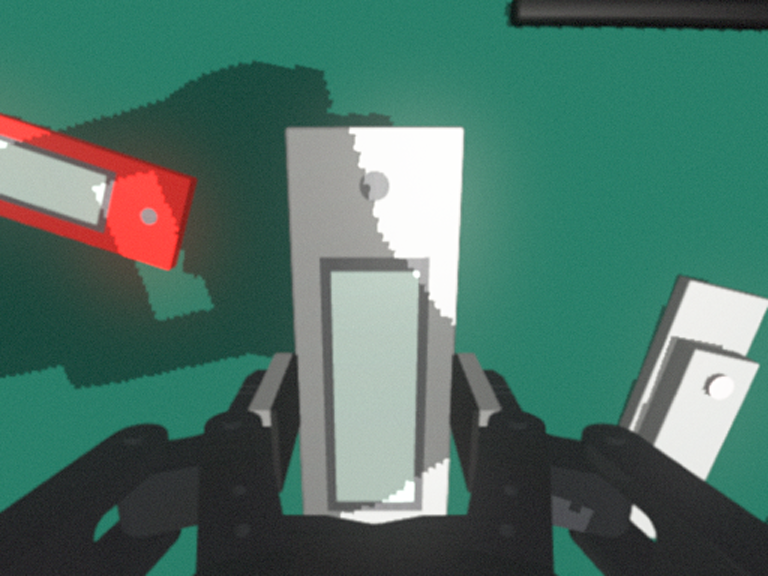

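play_rows(
  rows=[
    [[0.04,0.007,0.027,0,0,0,0.45],[0.04,0.007,0.027,0,0,0,0.45],[0.04,0.008,0.027,0,0,0,0.45],[0.04,0.008,0.027,0,0,0,0.45],[0.04,0.008,0.027,0,0,0,0.45],[0.04,0.008,0.027,0.001,0,0,0.45],[0.04,0.008,0.027,0,0,0,0.45],[0.04,0.009,0.027,0.001,0,0,0.45],[0.04,0.009,0.026,0,0,0,0.45],[0.04,0.009,0.026,0.001,0,0,0.45]],
  ],
)

```text
t: 5.85
tcp_pos: [0.5353, 0.0997, 0.0972]
eef_rot: [[0.993, 0.119, -0.002], [0.119, -0.993, 0.0], [-0.002, -0.0, -1.0]]
contact_force: [1.1, 0.0, -2.8]
gripper_width: 0.0442
```

play_rows(
  rows=[
    [[0.04,0.009,0.027,0,0,-0.2,0.45],[0.04,0.01,0.026,0.001,0,-0.1,0.45],[0.04,0,0,0,0,0,0],[0.04,0,0,0,0,0,0],[0.04,0,0,0,0,0,0]],
  ],
)

```text
t: 6.27
tcp_pos: [0.5597, 0.051, 0.0963]
eef_rot: [[0.995, 0.104, -0.008], [0.104, -0.995, -0.0], [-0.007, -0.001, -1.0]]
contact_force: [-0.1, 0.7, -2.9]
gripper_width: 0.0443
```

```bash
python3 - <<'E'
from plan import *
c=load('w3'); p=px2w(c,(375+.5)/1.5-.5,(127.5)/1.5-.5,.010); s=robot.observe()
q=px2w(c,(374.5)/1.5-.5,(186.5)/1.5-.5,.010)
a=np.radians(-78.5); f=np.array([np.cos(a),np.sin(a),0]);l=np.array([-f[1],f[0],0]); d=p-np.array([.41222,.35252,.01]);e=q-np.array([.41222,.35252,.01]); print("tail rel TCP along,lat",d@f,d@l,"screw",e@f,e@l)
im,c=snap("wrist","w5"); snap("top","t5"); snap("scene","s5"); s=robot.observe(); print(s["tcp_pos"],s["eef_rot"],s["contact_force"],s["gripper_width"])
crop('w5',0,0,512,384,'w5b',1.5)
crop('t5',210,130,370,240,'t5b',5)
crop('s5',110,110,310,260,'s5b',4)
E
```

```text
tail rel TCP along,lat -0.0739825578350176 0.0012598522584642605 screw -0.059245545883281306 0.0009748788220220991
[0.55998103 0.05159643 0.09704027] [[ 9.94394032e-01  1.05566142e-01 -6.02489381e-03]
 [ 1.05565665e-01 -9.94412255e-01 -3.98077094e-04]
 [-6.03325170e-03 -2.40176434e-04 -9.99981771e-01]] [-0.09953919 -0.31033681 -2.62000855] 0.04458620901739427
```

View pics/w5b.png

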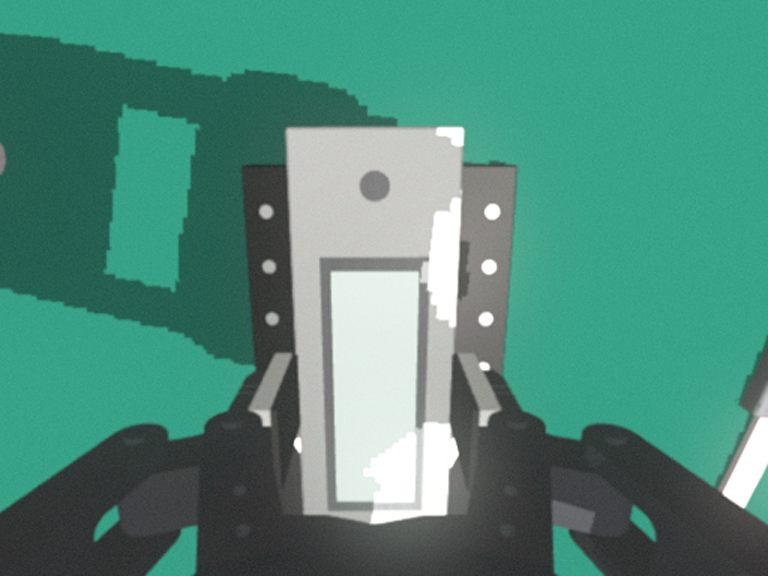

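View pics/s5b.png

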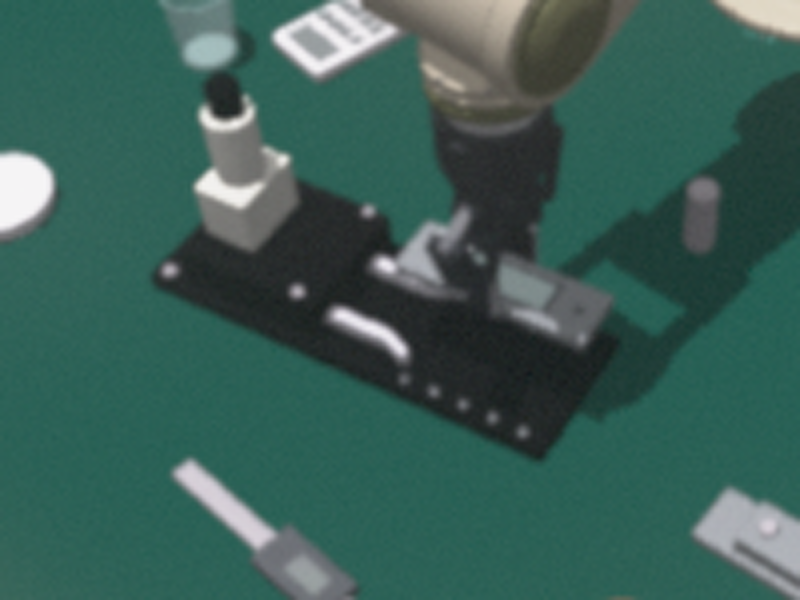

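View pics/t5b.png

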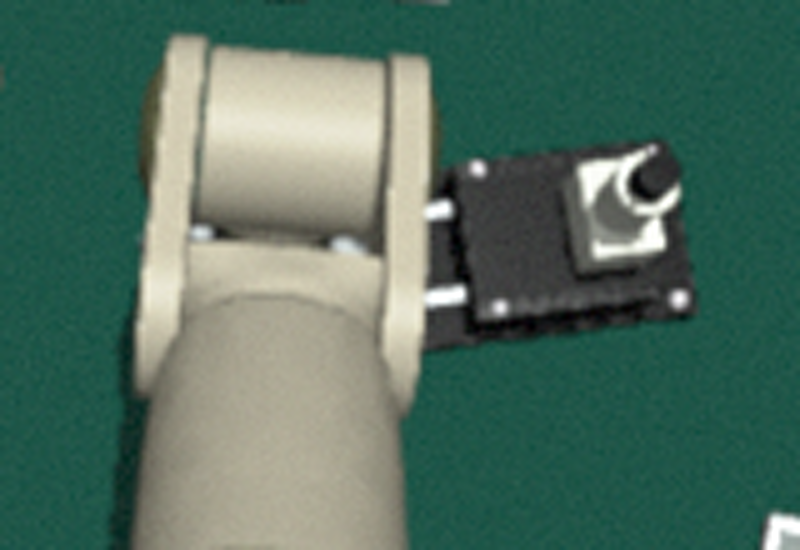

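```bash
python3 - <<'E'
from plan import *
c=load('w5'); f=lambda u,v,z:px2w(c,(u+.5)/1.5-.5,(v+.5)/1.5-.5,z)
s=robot.observe(); tz=0.097
S=[(f(a,v,.014)+f(b,v,.014))/2 for a,b,v in [(266,492,212),(269,489,267),(272,486,319)]]
B=[f(243,166,.014),f(516,166,.014)]
d=B[1]-B[0]; print("B yaw",np.degrees(np.arctan2(d[1],d[0])),np.mean(B,0))
a=f(266,212,.014)-f(272,319,.014);b=f(492,212,.014)-f(486,319,.014);ang=lambda d:np.degrees(np.arctan2(-d[1],-d[0]));print(ang(a),ang(b))
z=tz+.0076
C=[f(286,127,z),f(463,127,z),f(374.5,186,z),(f(303,510,z)+f(447,510,z))/2]
print(np.round(S,4));print(np.round(C,4))
y=np.radians(-84.04);F=np.array([np.cos(y),np.sin(y),0]);L=np.array([-F[1],F[0],0])
E0=S[1]; 
print("stage lat",[(x-E0)@L for x in S+[np.mean(B,0)]],"carrier lat",[(x-E0)@L for x in [(C[0]+C[1])/2,C[2],C[3]]], "carrier tail stage x",((C[0]+C[1])/2-np.mean(B,0))@F-.195, "tcp lat",(np.array([.560,.0516,0])-E0)@L)
E
```

```text
B yaw 5.996502421561468 [0.55570398 0.112685   0.014     ]
-84.03154108025338 -83.75490597618536
[[0.5576 0.0929 0.014 ]
 [0.5603 0.0682 0.014 ]
 [0.5629 0.0434 0.014 ]]
[[0.5308 0.1225 0.1046]
 [0.5752 0.1271 0.1046]
 [0.5546 0.1102 0.1046]
 [0.5651 0.0111 0.1046]]
stage lat [np.float64(-6.262449031735597e-05), np.float64(0.0), np.float64(6.471513352329881e-05), np.float64(7.884573529031024e-05)] carrier lat [np.float64(-0.001355975341735417), np.float64(-0.0013255111411223921), np.float64(-0.0011731688676836923)] carrier tail stage x -0.20734843588698793 tcp lat -0.0019910632678946053
```

play_rows(
  rows=[
    [[0.04,0.001,0,0.02,0,0.35,0],[0.04,0,0,0.02,0,0,0],[0.04,0,0,0.02,0,0,0],[0.04,0,0,0.01,0,0,0],[0.04,0,0,0.005,0,0,0],[0.04,0,0,0,0,0,0],[0.04,0,0,0,0,0,0]],
  ],
)

```text
t: 7.0
tcp_pos: [0.5619, 0.0509, 0.023]
eef_rot: [[0.995, 0.105, 0.002], [0.105, -0.995, -0.0], [0.002, 0.0, -1.0]]
contact_force: [0.1, -0.3, -2.5]
gripper_width: 0.0444
```

```bash
python3 - <<'E'
from h import *
im,c=snap("wrist","w6"); s=robot.observe(); print(s["tcp_pos"],s["eef_rot"],s["contact_force"],s["gripper_width"])
crop('w6',0,0,512,384,'w6b',1.5)
snap("scene","s6");crop('s6',110,110,310,260,'s6b',4)
E
```

```text
[0.56210651 0.05080655 0.02328141] [[ 9.94524824e-01  1.04466726e-01  2.66021077e-03]
 [ 1.04467457e-01 -9.94528296e-01 -1.37167993e-04]
 [ 2.63132539e-03  4.14322429e-04 -9.99996452e-01]] [ 0.04328836  0.09069419 -2.22633167] 0.04427945543351612
```

View pics/w6b.png

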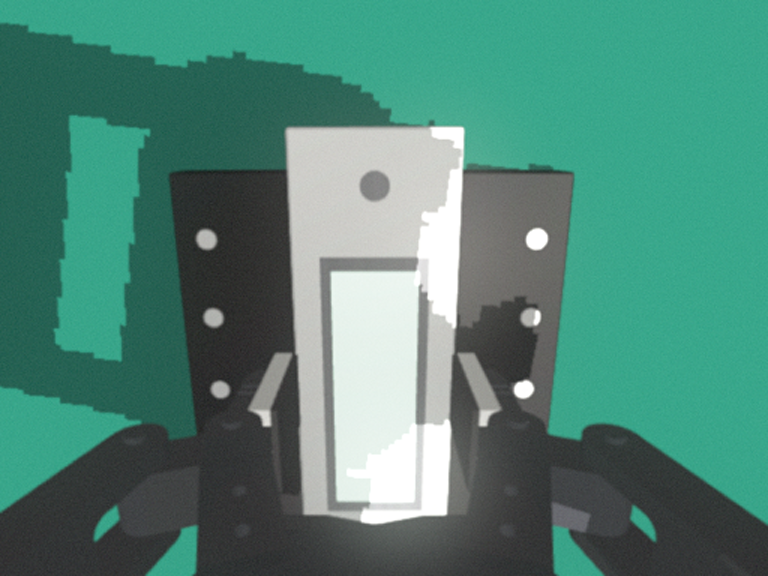

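View pics/s6b.png

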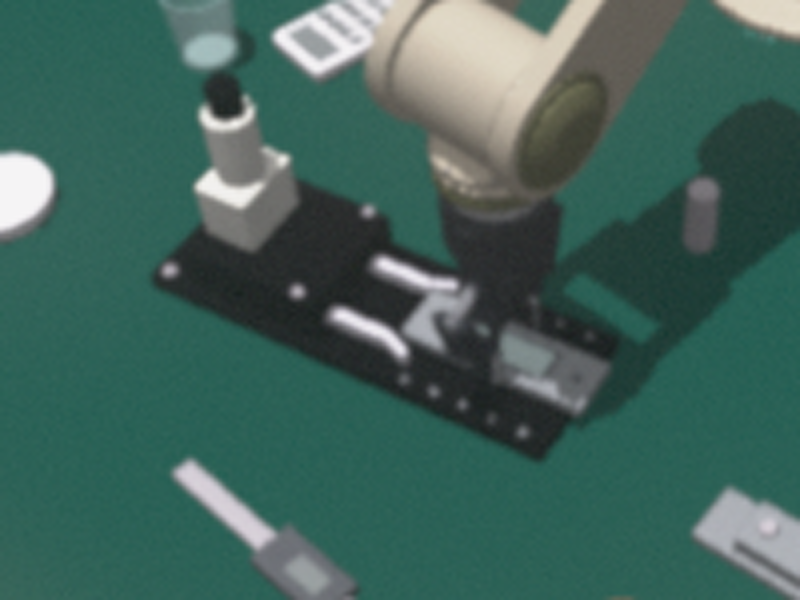

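```bash
python3 - <<'E'
from plan import *
c=load('w6'); f=lambda u,v,z:px2w(c,(u+.5)/1.5-.5,(v+.5)/1.5-.5,z)
z=.0233+.0076
S=[(f(a,v,.0145)+f(b,v,.0145))/2 for a,b,v in [(206,537,239),(213,531,317.5),(220,524,389)]]
C=[(f(286,127,z)+f(463,127,z))/2,f(374.5,186,z),(f(303,510,z)+f(447,510,z))/2]
y=np.radians(-84.04);F=np.array([np.cos(y),np.sin(y),0]);L=np.array([-F[1],F[0],0])
print([(x-S[1])@L for x in S],[(x-S[1])@L for x in C],(C[0]-(f(170,172,.014)+f(572,172,.014))/2)@F-.195)
E
```

```text
[np.float64(-0.00013483860533031322), np.float64(0.0), np.float64(-1.841190408004521e-05)] [np.float64(0.0006942235611678063), np.float64(0.0006957744013970089), np.float64(0.000924454351733647)] -0.206700522896479
```

play_rows(
  rows=[
    [[0.04,-0.0007,0,0.003,0,-0.15,0],[0.04,0,0,0.002,0,0,0],[0.04,0,0,0.0015,0,0,0],[0.04,0,0,0,0,0,0],[0.04,0,0,0,0,0,0]],
  ],
)

```text
t: 7.52
tcp_pos: [0.5609, 0.0506, 0.0165]
eef_rot: [[0.995, 0.104, -0.001], [0.104, -0.995, -0.0], [-0.001, 0.0, -1.0]]
contact_force: [-1.7, 0.2, 5.1]
gripper_width: 0.0445
```

play_rows(
  rows=[
    [[0.04,0,0.003,-0.0004,0,0,0],[0.04,0,0.006,0,0,0,0],[0.04,0,0.006,0,0,0,0],[0.04,0,0.005,0,0,0,0],[0.04,0,0,0,0,0,0]],
  ],
)

```text
t: 7.93
tcp_pos: [0.5635, 0.0295, 0.0165]
eef_rot: [[0.995, 0.103, -0.001], [0.103, -0.995, -0.001], [-0.001, 0.001, -1.0]]
contact_force: [-0.9, -2.3, 5.0]
gripper_width: 0.0441
```

play_rows(
  rows=[
    [[0.04,0,0.004,-0.0003,0,0,0],[0.04,0,0.006,0,0,0,0],[0.04,0,0.006,0,0,0,0],[0.04,0,0.006,0,0,0,0],[0.04,0,0.004,0,0,0,0],[0.04,0,0,0,0,0,0]],
  ],
)

```text
t: 8.43
tcp_pos: [0.5658, 0.0036, 0.0166]
eef_rot: [[0.995, 0.104, -0.001], [0.104, -0.995, -0.001], [-0.002, 0.001, -1.0]]
contact_force: [-0.2, -1.3, 4.3]
gripper_width: 0.0449
```

```bash
python3 - <<'E'
from h import *
snap("scene","s7");crop('s7',110,110,310,260,'s7b',4)
im,c=snap("wrist","w7");crop('w7',0,0,512,384,'w7b',1.5)
E
```

View pics/s7b.png

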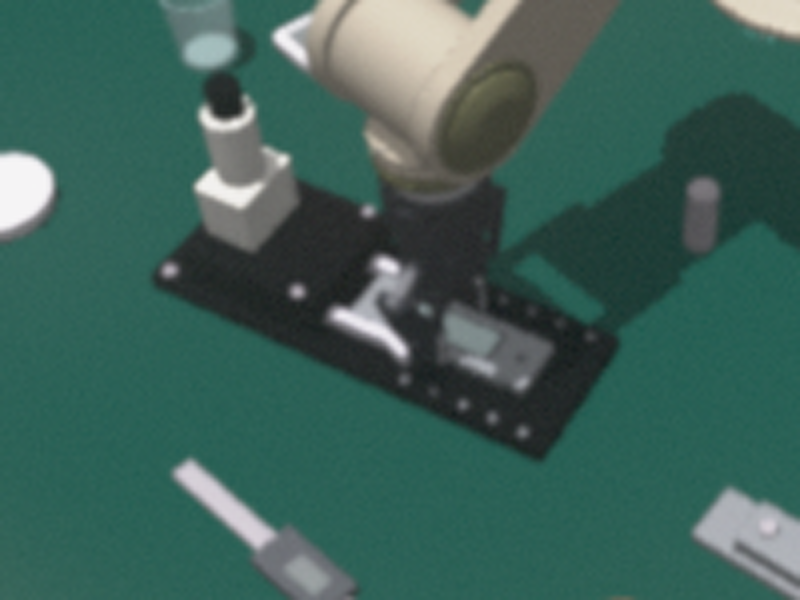

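View pics/w7b.png

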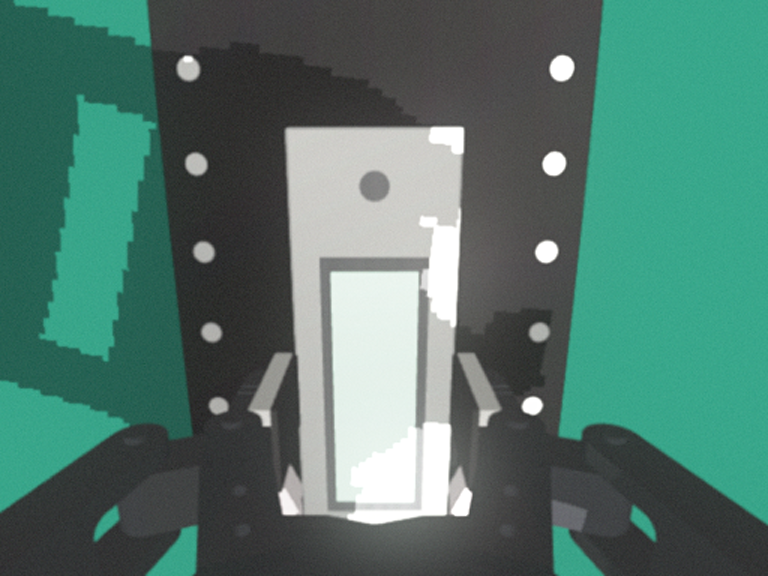

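play_rows(
  rows=[
    [[0.065,0,0,0,0,0,0],[0.065,0,0,0,0,0,0],[0.065,0,0,0,0,0,0],[0.065,0,0,0,0,0,0]],
  ],
)

```text
t: 8.87
tcp_pos: [0.5654, 0.0051, 0.0162]
eef_rot: [[0.995, 0.104, -0.002], [0.104, -0.995, -0.0], [-0.002, -0.0, -1.0]]
contact_force: [-0.0, 0.1, 0.4]
gripper_width: 0.0647
```

play_rows(
  rows=[
    [[0.065,0,0,-0.005,0,0,0],[0.065,0,0,-0.02,0,0,0],[0.065,0,0,-0.02,0,0,0],[0,0,-0.02,0,0,0,0],[0,0,-0.03,0,0,0,0],[0,0,-0.03,0,0,0,0],[0,0,-0.024,0,0,0,0],[0,0,0,0,0,0,0],[0,0,0,0,0,0,0],[0,0,0,0,0,0,0]],
  ],
)

```text
t: 9.7
tcp_pos: [0.555, 0.1079, 0.0617]
eef_rot: [[0.995, 0.104, -0.002], [0.104, -0.995, -0.0], [-0.002, 0.0, -1.0]]
contact_force: [1.3, 0.5, -0.2]
gripper_width: -0.0
```

```bash
python3 - <<'E'
from plan import *
snap("scene","s8");crop('s8',110,110,310,260,'s8b',4)
im,c=snap("wrist","w8");crop('w8',0,0,512,384,'w8b',1.5)
s=robot.observe(); print(s["tcp_pos"],s["eef_rot"],s["contact_force"],s["gripper_width"])
E
```

```text
[0.55507856 0.10735309 0.0615568 ] [[ 9.94673539e-01  1.03062264e-01 -1.64969568e-03]
 [ 1.03061790e-01 -9.94674887e-01 -3.69720069e-04]
 [-1.67901505e-03  1.97730180e-04 -9.99998571e-01]] [-0.04240023  0.01950534  0.54719557] 8.955385118339135e-05
```

View pics/s8b.png

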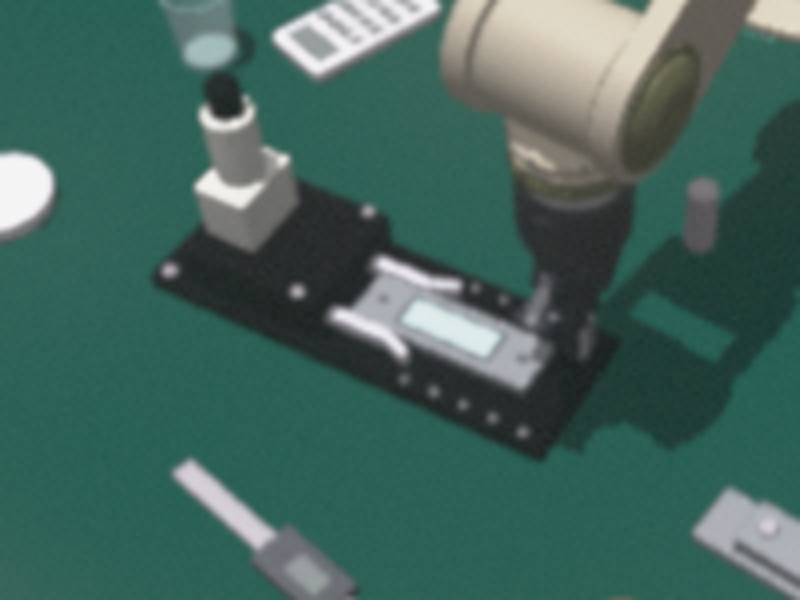

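View pics/w8b.png

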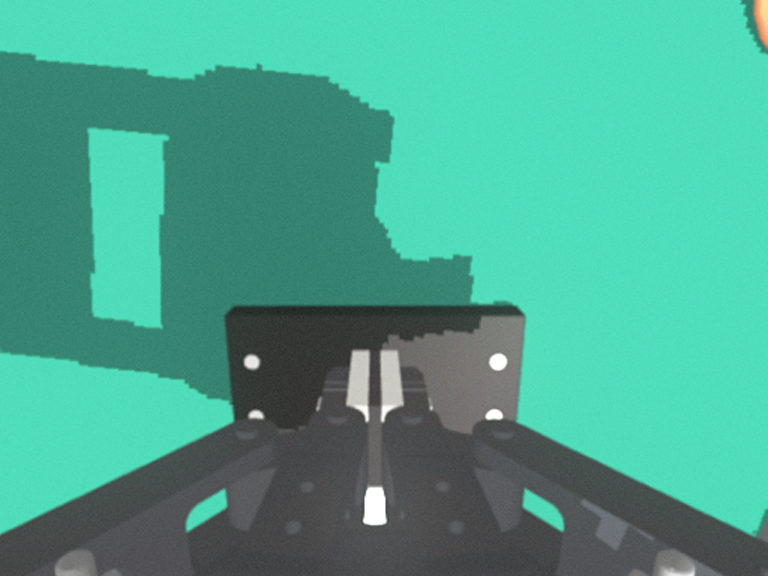

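play_rows(
  rows=[
    [[0.02,0,0,0.02,0,0,0],[0.02,0,0,0.015,0,0,0],[0.02,0,0,0.007,0,0,0],[0.02,0,0,0.003,0,0,0],[0.02,0,0,0,0,0,0],[0.02,0,0,0,0,0,0]],
  ],
)

```text
t: 10.3
tcp_pos: [0.5552, 0.108, 0.017]
eef_rot: [[0.995, 0.104, -0.001], [0.104, -0.995, -0.0], [-0.001, 0.0, -1.0]]
contact_force: [0.6, 0.6, -0.0]
gripper_width: 0.0201
```

```bash
python3 - <<'E'
from plan import *
s=robot.observe(); p=np.array(s["tcp_pos"]); y=np.radians(-84.04);F=np.array([np.cos(y),np.sin(y),0]);L=np.array([-F[1],F[0],0])
E0=np.array([0.5554,0.1126,0])+.195*F; print(p,(p-E0)@F,(p-E0)@L,s["contact_force"],s["gripper_width"])
snap("scene","s9");crop('s9',110,110,310,260,'s9b',4)
E
```

```text
[0.55521154 0.10802216 0.01703199] -0.19046647672365605 -0.0006627761514730333 [ 0.56503214  0.61340303 -0.03774563] 0.020068208734059186
```

View pics/s9b.png

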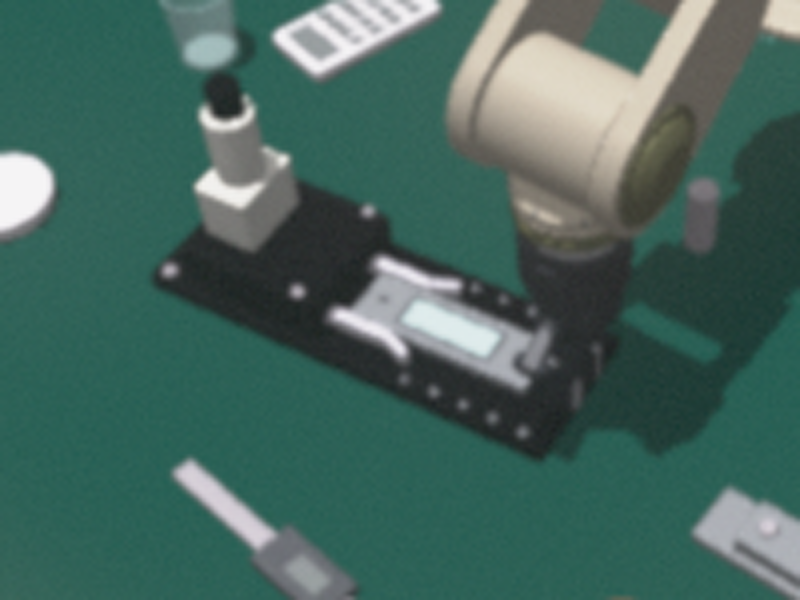

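```bash
python3 - <<'E'
from plan import *
c=load('s9');y=np.radians(-84.04);F=np.array([np.cos(y),np.sin(y),0]);L=np.array([-F[1],F[0],0])
E0=np.array([0.5554,0.1126,0])+.195*F
for n,x,yy,z in [("tcp",-.190,0,.017),("fR",-.190,.015,.017),("fL",-.19,-.015,.017),("back",-.195,0,.014),("tail mid",-.158,0,.024),("tailR",-.158,.023,.024),("tailL",-.158,-.023,.024)]:
    u,v=w2px(c,E0+x*F+yy*L+np.array([0,0,z])); print(n,(u-110)*4,(v-110)*4)
E
python3 -c "
from h import *
crop('s9',220,170,280,230,'s9c',10)"
```

```text
tcp 572.7849983643597 388.4833022802693
fR 562.726275047284 403.19034247160835
fL 582.6881559256411 374.003464813473
back 578.8734702617317 393.6089870137174
tail mid 534.0365590779414 365.88375115713416
tailR 518.1375180586961 388.1714363096306
tailL 549.5644074899685 344.12102341871025
```

View pics/s9c.png

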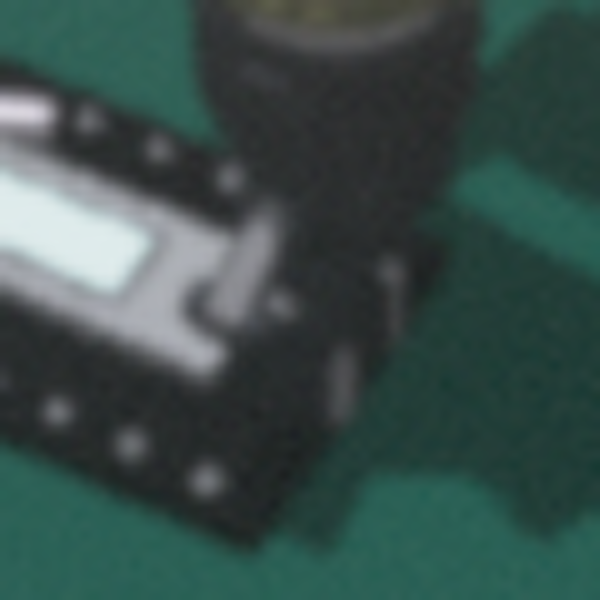

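play_rows(
  rows=[
    [[0.02,0,0.004,0,0,0,0],[0.02,0,0.004,0,0,0,0],[0.02,0,0.004,0,0,0,0],[0.02,0,0.003,0,0,0,0],[0.02,0,0.003,0,0,0,0],[0.02,0,0.003,0,0,0,0],[0.02,0,0.003,0,0,0,0],[0.02,0,0.003,0,0,0,0]],
  ],
)

```text
t: 11.02
tcp_pos: [0.5576, 0.0814, 0.0166]
eef_rot: [[0.995, 0.104, -0.002], [0.104, -0.995, 0.0], [-0.002, -0.0, -1.0]]
contact_force: [0.6, 2.3, 1.4]
gripper_width: 0.0202
```

play_rows(
  rows=[
    [[0.02,0,0.003,0,0,0,0],[0.02,0,0.003,0,0,0,0],[0.02,0,0.003,0,0,0,0],[0.02,0,0.003,0,0,0,0],[0.02,0,0.003,0,0,0,0],[0.02,0,0.003,0,0,0,0]],
  ],
)

```text
t: 11.52
tcp_pos: [0.5595, 0.0633, 0.0165]
eef_rot: [[0.995, 0.104, -0.002], [0.104, -0.995, -0.0], [-0.002, -0.0, -1.0]]
contact_force: [-0.5, 3.5, 2.2]
gripper_width: 0.0201
```

```bash
cat > st.py <<'E'
from plan import *
s=robot.observe(); p=np.array(s["tcp_pos"]); y=np.radians(-84.04);F=np.array([np.cos(y),np.sin(y),0]);L=np.array([-F[1],F[0],0])
E0=np.array([0.5554,0.1126,0])+.195*F; f=np.array(s["contact_force"]);print("x",(p-E0)@F,"y",(p-E0)@L,"z",p[2],"F along",f@F,"lat",f@L,"z",f[2],s["t"])
E
python3 st.py; python3 -c "
from h import *
snap('scene','s10');crop('s10',110,110,310,260,'s10b',4)"
```

```text
x -0.14555570284687672 y -0.001047407733167511 z 0.016517747006771822 F along -3.4969460182848127 lat -0.1067043531898606 z 2.2369914650354303 11.5167
```

View pics/s10b.png

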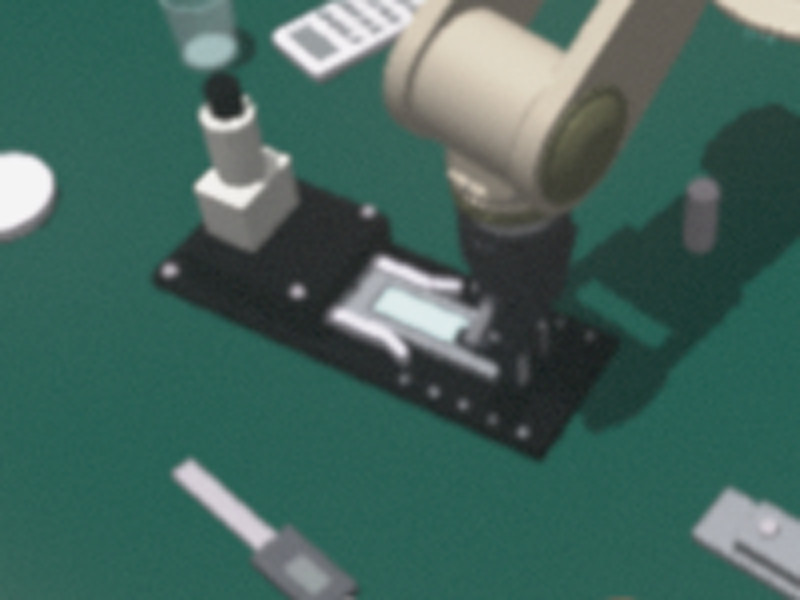

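play_rows(
  rows=[
    [[0.02,0,0.003,0,0,0,0],[0.02,0,0.003,0,0,0,0],[0.02,0,0.003,0,0,0,0],[0.02,0,0.003,0,0,0,0],[0.02,0,0.003,0,0,0,0],[0.02,0,0.003,0,0,0,0],[0.02,0,0.002,0,0,0,0]],
  ],
)

```text
t: 12.15
tcp_pos: [0.5616, 0.0433, 0.0165]
eef_rot: [[0.995, 0.104, -0.002], [0.104, -0.995, -0.0], [-0.002, 0.0, -1.0]]
contact_force: [-1.2, 3.9, 1.3]
gripper_width: 0.0198
```

play_rows(
  rows=[
    [[0.02,0,0.001,0,0,0,0],[0.02,0,0.001,0,0,0,0]],
  ],
)

```text
t: 12.32
tcp_pos: [0.5618, 0.0416, 0.0165]
eef_rot: [[0.995, 0.104, -0.002], [0.104, -0.995, -0.0], [-0.002, 0.0, -1.0]]
contact_force: [-1.1, 2.7, 1.3]
gripper_width: 0.0199
```

play_rows(
  rows=[
    [[0.02,0,0.001,0,0,0,0],[0.02,0,0.001,0,0,0,0]],
  ],
)

```text
t: 12.48
tcp_pos: [0.5619, 0.0397, 0.0165]
eef_rot: [[0.995, 0.104, -0.002], [0.104, -0.995, -0.0], [-0.002, 0.0, -1.0]]
contact_force: [-0.2, 3.5, 2.3]
gripper_width: 0.0196
```

play_rows(
  rows=[
    [[0.02,0,0.001,0,0,0,0],[0.02,0,0.001,0,0,0,0]],
  ],
)

```text
t: 12.65
tcp_pos: [0.5622, 0.0377, 0.0165]
eef_rot: [[0.995, 0.104, -0.002], [0.104, -0.995, -0.0], [-0.002, 0.0, -1.0]]
contact_force: [-0.4, 2.5, 1.8]
gripper_width: 0.02
```

play_rows(
  rows=[
    [[0.02,0,0.001,0,0,0,0],[0.02,0,0.001,0,0,0,0]],
  ],
)

```text
t: 12.82
tcp_pos: [0.5624, 0.0357, 0.0165]
eef_rot: [[0.995, 0.104, -0.002], [0.104, -0.995, -0.0], [-0.002, 0.0, -1.0]]
contact_force: [-0.2, 3.3, 2.1]
gripper_width: 0.02
```

play_rows(
  rows=[
    [[0.02,0,0.001,0,0,0,0],[0.02,0,0.001,0,0,0,0]],
  ],
)

```text
t: 12.98
tcp_pos: [0.5626, 0.0336, 0.0165]
eef_rot: [[0.995, 0.104, -0.002], [0.104, -0.995, -0.0], [-0.002, 0.0, -1.0]]
contact_force: [0.1, 3.1, 1.7]
gripper_width: 0.0203
```

play_rows(
  rows=[
    [[0.02,0,0.001,0,0,0,0],[0.02,0,0.001,0,0,0,0]],
  ],
)

```text
t: 13.15
tcp_pos: [0.5628, 0.0317, 0.0165]
eef_rot: [[0.995, 0.104, -0.002], [0.104, -0.995, -0.0], [-0.002, 0.0, -1.0]]
contact_force: [-0.6, 2.9, 1.8]
gripper_width: 0.0197
```

play_rows(
  rows=[
    [[0.02,0,0.001,0,0,0,0],[0.02,0,0.001,0,0,0,0]],
  ],
)

```text
t: 13.32
tcp_pos: [0.563, 0.0297, 0.0165]
eef_rot: [[0.995, 0.104, -0.002], [0.104, -0.995, -0.0], [-0.002, 0.0, -1.0]]
contact_force: [-0.6, 2.4, 1.9]
gripper_width: 0.0201
```

play_rows(
  rows=[
    [[0.02,0,0.001,0,0,0,0],[0.02,0,0.001,0,0,0,0]],
  ],
)

```text
t: 13.48
tcp_pos: [0.5632, 0.0277, 0.0165]
eef_rot: [[0.995, 0.104, -0.002], [0.104, -0.995, -0.0], [-0.002, 0.0, -1.0]]
contact_force: [-1.2, 2.1, 2.2]
gripper_width: 0.02
```

play_rows(
  rows=[
    [[0.02,0,0.001,0,0,0,0],[0.02,0,0.001,0,0,0,0]],
  ],
)

```text
t: 13.65
tcp_pos: [0.5634, 0.0257, 0.0165]
eef_rot: [[0.995, 0.104, -0.002], [0.104, -0.995, -0.0], [-0.002, 0.0, -1.0]]
contact_force: [-0.4, 3.2, 1.9]
gripper_width: 0.0203
```

play_rows(
  rows=[
    [[0.02,0,0.001,0,0,0,0],[0.02,0,0.001,0,0,0,0]],
  ],
)

```text
t: 13.82
tcp_pos: [0.5636, 0.0237, 0.0165]
eef_rot: [[0.995, 0.104, -0.002], [0.104, -0.995, -0.0], [-0.002, 0.0, -1.0]]
contact_force: [0.4, 3.5, 2.2]
gripper_width: 0.02
```

play_rows(
  rows=[
    [[0.02,0,0.001,0,0,0,0],[0.02,0,0.001,0,0,0,0]],
  ],
)

```text
t: 13.98
tcp_pos: [0.5639, 0.0217, 0.0165]
eef_rot: [[0.995, 0.104, -0.002], [0.104, -0.995, -0.0], [-0.002, 0.0, -1.0]]
contact_force: [-0.3, 3.9, 1.8]
gripper_width: 0.0199
```

play_rows(
  rows=[
    [[0.02,0,0.001,0,0,0,0],[0.02,0,0.001,0,0,0,0]],
  ],
)

```text
t: 14.15
tcp_pos: [0.564, 0.0197, 0.0165]
eef_rot: [[0.995, 0.104, -0.002], [0.104, -0.995, -0.0], [-0.002, 0.0, -1.0]]
contact_force: [0.1, 2.8, 2.4]
gripper_width: 0.0203
```

play_rows(
  rows=[
    [[0.02,0,0.001,0,0,0,0],[0.02,0,0.001,0,0,0,0]],
  ],
)

```text
t: 14.32
tcp_pos: [0.5643, 0.0177, 0.0165]
eef_rot: [[0.995, 0.104, -0.002], [0.104, -0.995, -0.0], [-0.002, 0.0, -1.0]]
contact_force: [0.2, 2.3, 1.7]
gripper_width: 0.0196
```

play_rows(
  rows=[
    [[0.02,0,0.001,0,0,0,0],[0.02,0,0.001,0,0,0,0]],
  ],
)

```text
t: 14.48
tcp_pos: [0.5645, 0.0157, 0.0165]
eef_rot: [[0.995, 0.104, -0.002], [0.104, -0.995, -0.0], [-0.002, 0.0, -1.0]]
contact_force: [-1.1, 1.9, 1.9]
gripper_width: 0.02
```

play_rows(
  rows=[
    [[0.02,0,0.001,0,0,0,0],[0.02,0,0.001,0,0,0,0]],
  ],
)

```text
t: 14.65
tcp_pos: [0.5647, 0.0137, 0.0165]
eef_rot: [[0.995, 0.104, -0.002], [0.104, -0.995, -0.0], [-0.002, 0.0, -1.0]]
contact_force: [-0.6, 2.8, 1.7]
gripper_width: 0.0202
```

play_rows(
  rows=[
    [[0.02,0,0.001,0,0,0,0],[0.02,0,0.001,0,0,0,0]],
  ],
)

```text
t: 14.82
tcp_pos: [0.5649, 0.0118, 0.0165]
eef_rot: [[0.995, 0.104, -0.002], [0.104, -0.995, -0.0], [-0.002, 0.0, -1.0]]
contact_force: [-0.3, 2.7, 1.1]
gripper_width: 0.0202
```

play_rows(
  rows=[
    [[0.02,0,0.001,0,0,0,0],[0.02,0,0.001,0,0,0,0]],
  ],
)

```text
t: 14.98
tcp_pos: [0.5651, 0.0098, 0.0165]
eef_rot: [[0.995, 0.104, -0.002], [0.104, -0.995, -0.0], [-0.002, 0.0, -1.0]]
contact_force: [-0.7, 3.7, 1.7]
gripper_width: 0.0198
```

play_rows(
  rows=[
    [[0.02,0,0.001,0,0,0,0],[0.02,0,0.001,0,0,0,0]],
  ],
)

```text
t: 15.15
tcp_pos: [0.5653, 0.0078, 0.0165]
eef_rot: [[0.995, 0.104, -0.002], [0.104, -0.995, -0.0], [-0.002, 0.0, -1.0]]
contact_force: [-0.5, 3.8, 2.5]
gripper_width: 0.0199
```

play_rows(
  rows=[
    [[0.02,0,0.001,0,0,0,0],[0.02,0,0.001,0,0,0,0]],
  ],
)

```text
t: 15.32
tcp_pos: [0.5655, 0.0058, 0.0165]
eef_rot: [[0.995, 0.104, -0.002], [0.104, -0.995, -0.0], [-0.002, -0.0, -1.0]]
contact_force: [0.0, 3.7, 2.4]
gripper_width: 0.0205
```

play_rows(
  rows=[
    [[0.02,0,0.001,0,0,0,0],[0.02,0,0.001,0,0,0,0]],
  ],
)

```text
t: 15.48
tcp_pos: [0.5657, 0.0038, 0.0165]
eef_rot: [[0.995, 0.104, -0.002], [0.104, -0.995, -0.0], [-0.002, -0.0, -1.0]]
contact_force: [-1.4, 3.3, 1.9]
gripper_width: 0.0199
```

play_rows(
  rows=[
    [[0.02,0,0.001,0,0,0,0],[0.02,0,0.001,0,0,0,0]],
  ],
)

```text
t: 15.65
tcp_pos: [0.5659, 0.0019, 0.0165]
eef_rot: [[0.995, 0.104, -0.002], [0.104, -0.995, -0.0], [-0.002, -0.0, -1.0]]
contact_force: [-0.4, 2.9, 1.0]
gripper_width: 0.0199
```

play_rows(
  rows=[
    [[0.02,0,0.001,0,0,0,0],[0.02,0,0.001,0,0,0,0]],
  ],
)

```text
t: 15.82
tcp_pos: [0.5661, -0.0001, 0.0165]
eef_rot: [[0.995, 0.104, -0.002], [0.104, -0.995, -0.0], [-0.002, -0.0, -1.0]]
contact_force: [-0.2, 4.1, 2.1]
gripper_width: 0.02
```

play_rows(
  rows=[
    [[0.02,0,0.001,0,0,0,0],[0.02,0,0.001,0,0,0,0]],
  ],
)

```text
t: 15.98
tcp_pos: [0.5663, -0.002, 0.0165]
eef_rot: [[0.995, 0.104, -0.002], [0.104, -0.995, 0.0], [-0.002, -0.0, -1.0]]
contact_force: [-0.6, 5.3, 2.8]
gripper_width: 0.0202
```

play_rows(
  rows=[
    [[0.02,0,0.0005,0,0,0,0],[0.02,0,0.0005,0,0,0,0]],
  ],
)

```text
t: 16.15
tcp_pos: [0.5663, -0.0026, 0.0165]
eef_rot: [[0.995, 0.104, -0.002], [0.104, -0.995, 0.001], [-0.002, -0.001, -1.0]]
contact_force: [-1.0, 8.5, 2.8]
gripper_width: 0.02
```

play_rows(
  rows=[
    [[0.02,0,0.0005,0,0,0,0],[0.02,0,0,0,0,0,0]],
  ],
)

```text
t: 16.32
tcp_pos: [0.5663, -0.0029, 0.0165]
eef_rot: [[0.995, 0.104, -0.002], [0.104, -0.995, 0.001], [-0.002, -0.001, -1.0]]
contact_force: [-0.5, 7.8, 2.7]
gripper_width: 0.0203
```

```bash
python3 st.py; python3 -c "
from h import *
snap('scene','s11');crop('s11',110,110,310,260,'s11b',4)"; python3 st.py
```

```text
x -0.07903573434460652 y -0.0011623265083112876 z 0.016491425353652688 F along -7.838790860912721 lat 0.34718410236805775 z 2.656735226331207 16.3167
x -0.07903985639483292 y -0.0011629650553158784 z 0.016495979582025713 F along -7.580833358292471 lat 0.19421158445407838 z 1.9266024627868243 16.3667
```

View pics/s11b.png

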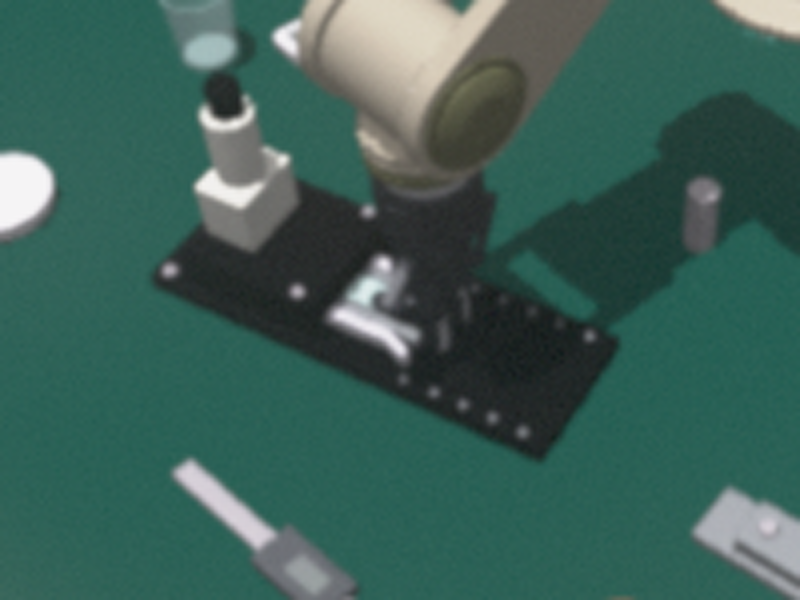

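play_rows(
  rows=[
    [[0.02,0,0.0005,0,0,0,0],[0.02,0,0,0,0,0,0]],
  ],
)

```text
t: 16.53
tcp_pos: [0.5663, -0.0032, 0.0165]
eef_rot: [[0.995, 0.104, -0.002], [0.104, -0.995, 0.001], [-0.002, -0.002, -1.0]]
contact_force: [-0.6, 8.9, 3.1]
gripper_width: 0.0204
```

The resistance rises by about 4–5 N per mm, which fits the rubber pad, so the carrier is home with about 6 N on the stop. I'll back off gently, lift clear and look.

play_rows(
  rows=[
    [[0.02,0,-0.0005,0,0,0,0],[0.02,0,-0.001,0,0,0,0],[0.02,0,-0.002,0,0,0,0],[0.02,0,-0.006,0,0,0,0],[0.02,0,-0.015,0,0,0,0],[0.02,0,-0.015,-0.01,0,0,0],[0.02,0,-0.01,-0.03,0,0,0],[0.02,0,-0.01,-0.04,0,0,0],[0.02,0,-0.01,-0.04,0,0,0],[0.02,0,-0.01,-0.04,0,0,0]],
  ],
)

```text
t: 17.37
tcp_pos: [0.5581, 0.0756, 0.1782]
eef_rot: [[0.995, 0.104, -0.002], [0.104, -0.995, -0.001], [-0.002, 0.001, -1.0]]
contact_force: [0.9, -0.2, 0.3]
gripper_width: 0.0197
```

play_rows(
  rows=[
    [[0.02,-0.02,-0.03,-0.01,0,0,0],[0.02,-0.02,-0.03,0,0,0,0],[0.02,0,0,0,0,0,0],[0.02,0,0,0,0,0,0]],
  ],
)

```text
t: 17.7
tcp_pos: [0.5117, 0.1316, 0.187]
eef_rot: [[0.994, 0.107, -0.001], [0.107, -0.994, -0.001], [-0.001, 0.001, -1.0]]
contact_force: [0.6, -0.5, -0.5]
gripper_width: 0.0201
```

```bash
python3 st.py; python3 -c "
from h import *
snap('scene','s12');crop('s12',0,0,512,384,'s12b',1.5);crop('s12',110,110,310,260,'s12c',4);snap('wrist','w12');crop('w12',0,0,512,384,'w12b',1.5)"
```

```text
x -0.2184857166977317 y -0.04149755481009651 z 0.18697674515813872 F along 0.5124560007575144 lat 0.573467092797639 z -0.49464089464048666 17.7
```

View pics/s12c.png

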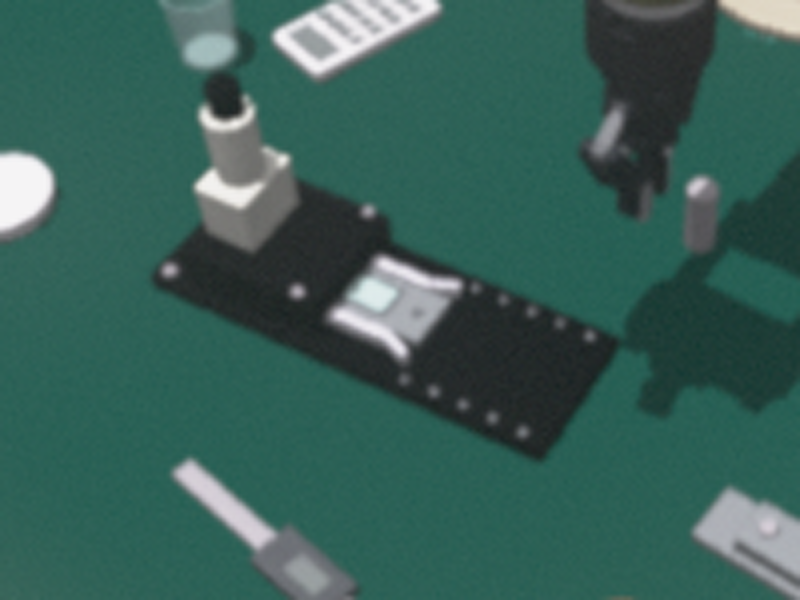

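View pics/w12b.png

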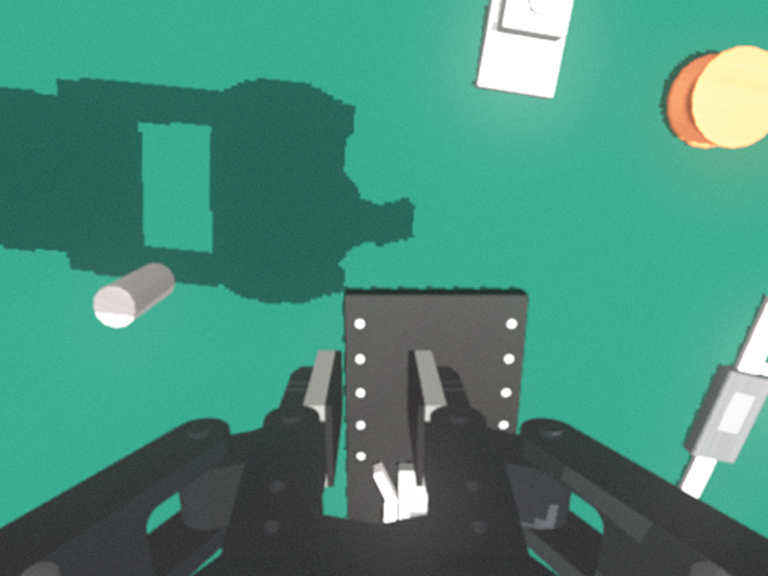

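View pics/s12b.png

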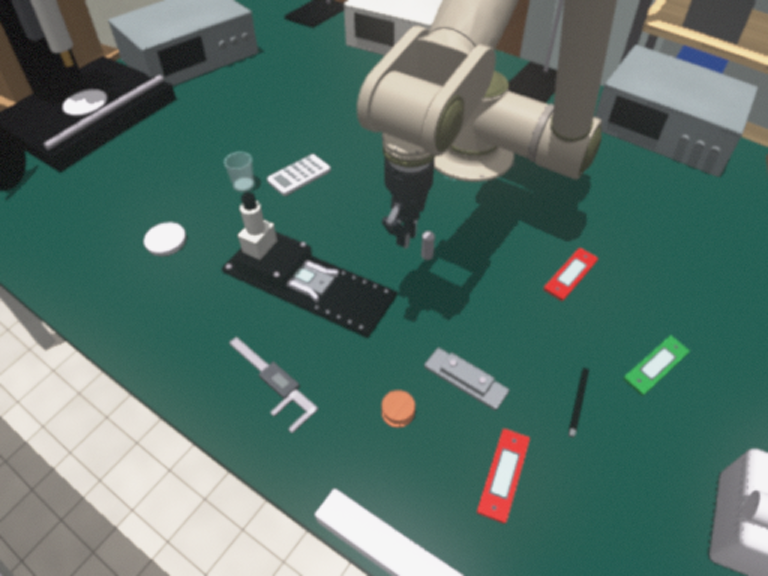

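The scene view shows the carrier between the rails, with its tail at the lead-in mouth from about (405,340) to (455,290). The arm is clear and nothing else has moved.

```bash
python3 - <<'E'
from h import *
c=load('s12')
a=np.radians(-84.04);F=np.array([np.cos(a),np.sin(a),0]);E0=np.array([0.5554,0.1126,0])+.195*F
p=px2w(c,110+432/4,110+316/4,.024); print("tail x",(p-E0)@F)
print(robot.hand_in())
E
```

```text
tail x -0.06778160334986397
the job is handed in; nothing more can be done
None
```

The low carrier is fully home against the firm stop, released, and the job is handed in at about 18 s of the 61 s allowed.

- **Placing:** I gripped the carrier across its middle and set it on the open part of the base with its front in the lead-ins. I slid it into the rails, let go, and pushed the tail from behind in 1 mm steps, the last ones 0.5 mm.
- **Finding the stop:** Sliding took about 3 N. The force then rose to 8.9 N at about 4–5 N per mm, which matches the rubber pad, so about 6 N was pressing on the stop. The highest force I read was 8.9 N, well under the 15 N limit. The soft buffer could not be told apart from the sensor noise.
- **Last checks:** I backed off slowly and lifted clear. The final picture puts the tail about 68 mm outside the tunnel entry, so the front is about 82 mm inside, within the 40 to 90 mm range. The tall carrier and the other things look unmoved in the same picture.

No check failed. The top and wrist cameras disagreed by about 1.5 mm on the stage's centre line, and I used the wrist camera's value.

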